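# Lean a soundboard blank back on its drying stand and chock its foot

### The arm

A 6-joint arm with a two-finger parallel gripper is mounted at the origin on a cart in front of the work surface, level with it; the furniture and walls round the work are solid. World frame = base frame: x ahead of the robot, y to its left, z up, the work surface at z = 0. Lengths are in mm, angles in rad, forces in N, time in s.
With the tool pointing down it reaches from about 275 to 1000 mm from the base axis. Payload 8.4 kg.
Tool frame: the origin (TCP) lies on the centre line of the jaws, within the pads' length; the fingertips stand r.tip_reach ahead of it and the grasp point (between the pads) lies 11 mm behind it (r.tip_reach is the distance from the TCP to the fingertips, in mm); z points along the fingers, y is the line along which they close (so a half turn about z gives the same grasp; the last joint's range is limited). The gripper opens to 85 mm and grips with 20 to 120 N. Pads are 22 mm wide; open, the fingers measure 114 mm over their backs; the gripper's body (76 mm by 85 mm) begins 54 mm behind the grasp point. The pads swing forward as they close: fully open they stand 13 mm farther back than shut.
Start: joints at [-1.152, 0.353, 1.633, -0, 1.155, -0.002], TCP at [255.306, -570.48, 239.281] pointing down, gripper open.
Joint ranges: [-2.63, 2.63], [-0.92, 2.1], [0.06, 2.66], [-1.3, 4.44], [0, 2.69], [-3.02, 3.02]. Speed limits (rad/s): [2.22, 2.22, 2.79, 3.14, 3.14, 3.14].

### API

Orientations are given as [roll, pitch, yaw] about the fixed x, y, z axes, in that order (R = Rz(yaw) Ry(pitch) Rx(roll)).
In Python, from rig import r gives the robot as it stands.
- The arm moves only by the tool carry_out, never from a script. Its argument "targets" is a list of rows, each an object with "dp": the shift along the tool's x, y, z in mm, a list of three; "yaw": the turn about the tool's z in degrees. A call has 1 to 12 rows; each row is the pose to reach, as a shift and turn from the pose commanded when the call began, along the tool's axes at that moment; what a row does not reach only later rows make up. A row lasts 1/8 s, in which the tool goes at most 62.5 mm and 10.7 degrees, less where a joint would pass 70% of its speed; a pose out of reach is approached as far as the arm can. A call with a gripper value outside its range is refused whole. "fingers" is the opening, from -1 (shut) to 1 (fully open), so that 0 is half open, set as the call begins (left out, the last holds). The fingers move at their own pace and stop on an object; "grip_force" is the grip in N (left out, the last holds). Time passes only in rows, so rows that repeat a pose let the fingers close. It gives the time, the measured TCP pose, the force, the opening and the grip force at its end, in the units of the state.
- r.sense(): the state, without advancing time (a new reading comes with each control period).
- r.grab_frame(name): name is "side" or "top"; returns the picture (420x560x3 uint8, red, green, blue); there is no depth.
- r.get_calibration(name): a dict with "fx", "fy", "cx", "cy" (pixels), "rvec" (rotation vector, rad) and "tvec" (3), from world to camera coordinates, as OpenCV has them. Camera axes: x right, y down, z forward; pixel columns grow to the right and rows downward; lengths in mm; the calibration is good to about 2 mm. A picture is of the moment at which its call begins. get_calibration takes no time and is no camera call.
- r.sign_off(): hands the job in; it is judged then, once.
The state is a dict: "clock": time; "qpos": joint angles; "qvel": joint speeds; "joint_efforts": joint torques, N m; "eef_pos": TCP position; "tcp_rot": TCP orientation; "contact_force": force on the tool from outside, world axes, zero at the start; "wrist_torque": the same for the moment, N m; "opening": opening from 0.0 (shut) to 1.0 (fully open); "grasp_force": force on a finger pad.
Only numpy, scipy, OpenCV 4.12 (cv2) and the standard library are available. Lean on these libraries where they do the work, as an engineer would, in place of code of your own. Each camera call takes 0.05 s, during which the arm holds its last target. There are 200 camera calls.

### The job

The soundboard blank (the thin pale wooden plate) was left leaning the wrong way, towards you, on the stop block. Tip it over so that it leans back steeply and squarely with its top edge against the drying stand's upright board, then slide the stop block, without lifting it, up to the blank's foot until it touches or nearly so, square to it and about central. Leave the other things where they are.

Things in the scene. Friction and masses are not known exactly. Their poses are not given: they have to be found in the camera images.
- stand: plywood drying stand, fixed to the bench: an upright board 260 wide, 200 high, 15 thick, with gussets and a base behind it. Origin: foot of the middle of the board's front face, on the bench. x points level into the board (away from the robot, turned with the stand by up to 0.3 rad), y along the board, z up; the front face is the plane x = 0
- panel: pale blank, loose, 0.18 kg: plate 200 tall, 160 wide, 10 thick, 50 mm hole 75 mm up (behind the block at first). Origin: middle of the lower edge, mid-thickness; x through the plate towards the stand, y along its width, z up the plate. Starts parallel to the board, foot 45 to 65 in front of it, leaning 25 degrees towards the robot; pushed past vertical it falls back on the board
- panel_top (a point): middle of the blank's upper edge (mid-thickness), 200 mm up the plate from its origin; at the start 183 mm above the bench, overhanging the stop block
- block: laminated wooden stop block, loose, about 0.7 kg: 80 deep (x), 120 wide (y), 105 tall. Origin: centre of its underside. x points towards the blank and the stand, parallel to the stand's x at the start; it stands between the robot and the blank, its far face about 54 mm short of the blank's foot
- block_toe (a point): middle of the lower far edge of the stop block (the edge that goes against the blank's foot), 40 mm along the block's x from its origin
- plane: bystander: small brass and wood hand plane, 66 x 96 x 34 mm, to the left of the blank; origin under its centre
- tape: bystander: roll of masking tape lying flat, 105 mm across, 19 high, to the right of the blank; origin under its centre
- pencil: bystander: short green pencil lying flat, 97 mm long, 8 thick, to the right of the stop block; origin under its centre
- strip: bystander: strip of burr wood, 47 x 132 x 17 mm, to the left of the stop block; origin under its centre
- cup: bystander: white dotted mug with a handle, 93 mm high, at the right of the bench; origin under its centre

How it is judged:
By the outcome, as a careful person would: the job done as asked, in the order asked, and still so for the second after the job is handed in, with the robot touching nothing.
It also fails if it takes over 48 s, if anything falls off the work surface, if the arm or the gripper's body presses on something with over 40 N, if the wrist force passes 120 N, or if a joint passes its speed limit or range.

## Working session

There is one attempt and no reset: what is moved stays moved. The work goes in short steps, Python scripts to look and compute and a tool call to move; the robot and the scene stay as the last step left them, time stands still between calls to the robot, and variables do not carry over. Pictures are saved under pics/ and viewed, at most 12 in all, crops included, and the job is handed in when it is done.

Besides the shell and the picture viewer there is one more tool, called by a JSON object that holds its "api" and its "payload", one argument or row to a line. carry_out: Moves the arm, as the interface text tells. Its arguments: {"type":"object","properties":{"targets":{"type":"array","items":{"type":"object","properties":{"dp":{"type":"array","items":{"type":"number"}},"yaw":{"type":"number"}}}},"fingers":{"type":"number"},"grip_force":{"type":"number"}},"required":["targets"]}

```bash
ls; mkdir -p pics; cat > h.py <<'E'
import numpy as np,cv2
from rig import r
def cal(n):
    c=r.get_calibration(n);K=np.array([[c['fx'],0,c['cx']],[0,c['fy'],c['cy']],[0,0,1]],float)
    return K,cv2.Rodrigues(np.array(c['rvec'],float))[0],np.array(c['tvec'],float).reshape(3)
def ray(n,u,v):
    K,R,t=cal(n);return -R.T@t,R.T@np.linalg.inv(K)@[u,v,1]
def onz(n,u,v,z=0):
    o,d=ray(n,u,v);return o+d*(z-o[2])/d[2]
def tri(p,q):
    P=[np.c_[R,t] for K,R,t in ()]
    Ms=[K@np.c_[R,t] for K,R,t in (cal('side'),cal('top'))]
    X=cv2.triangulatePoints(*Ms,np.array(p,float).reshape(2,1),np.array(q,float).reshape(2,1));return (X[:3]/X[3]).ravel()
def proj(n,X):
    K,R,t=cal(n);x=K@(R@np.array(X,float)+t);return x[:2]/x[2]
def shot(n,f):
    im=r.grab_frame(n);cv2.imwrite(f'pics/{f}.png',im[:,:,::-1]);return im
E
python3 - <<'E'
from h import *
shot('side','s0');shot('top','t0')
print(r.sense(),r.tip_reach)
for n in('side','top'):print(n,ray(n,280,210))
E
```

```text
pics
{'clock': 0.1, 'qpos': array([-1.15240666e+00,  3.53648987e-01,  1.63406646e+00, -2.83503295e-06,
        1.15524544e+00, -2.39204503e-03]), 'qvel': array([-0.00202745, -0.00386167, -0.00189119, -0.00066936,  0.00024769,
       -0.00013852]), 'joint_efforts': array([-7.97502685e-05, -6.06352758e+01, -3.42820430e+01, -3.62385424e-05,
        3.95314128e-03,  3.24517612e-05]), 'eef_pos': array([ 255.12108329, -570.07700269,  238.59012316]), 'tcp_rot': array([-3.14022442e+00, -6.80686547e-07,  4.20782855e-01]), 'contact_force': array([ 0.34823154, -0.17852548,  0.76511109]), 'wrist_torque': array([-0.03022139,  0.01518601, -0.01228019]), 'grasp_force': 0.0, 'opening': 0.9999303435597293} 8.0
side (array([ 725.46117368,  571.75590925, 1018.56791221]), array([-0.15649715, -0.53115209, -0.83273073]))
top (array([ 501.63591653,   12.9369919 , 1152.93353743]), array([ 0.10258254, -0.00362148, -0.99504985]))
```

View pics/s0.png

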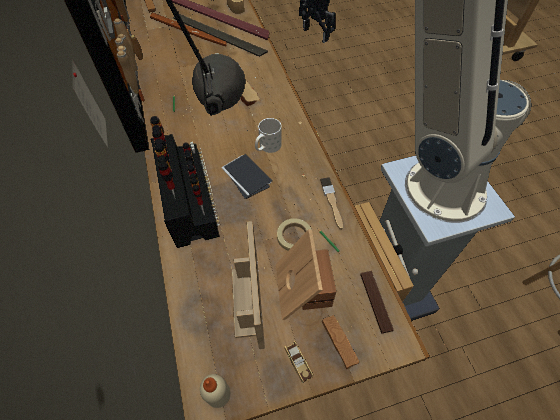

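View pics/t0.png

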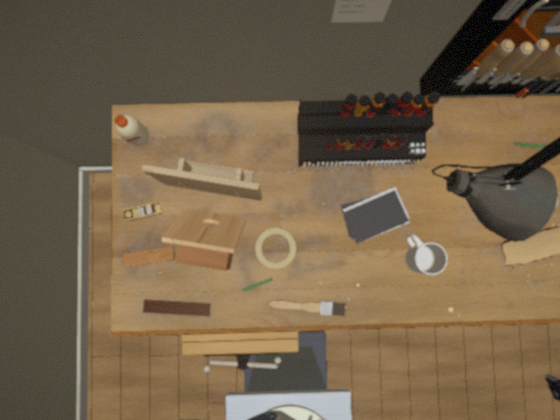

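The side view has the stand at about (250,285), the panel at (300,275) and the block at (320,285). In the top view the panel and block are around (203,238), with the stand board from (143,170) to (260,190). I'll zoom in for the corners.

```bash
python3 - <<'E'
import cv2,numpy as np
a=cv2.imread('pics/s0.png')[210:360,220:360];b=cv2.imread('pics/t0.png')[150:290,110:270]
a=cv2.resize(a,None,fx=4,fy=4,interpolation=cv2.INTER_CUBIC);b=cv2.resize(b,None,fx=5,fy=5,interpolation=cv2.INTER_CUBIC)[:600]
cv2.imwrite('pics/s0c.png',a);cv2.imwrite('pics/t0c.png',b[:600])
E
```

```text
(no output)
```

View pics/s0c.png

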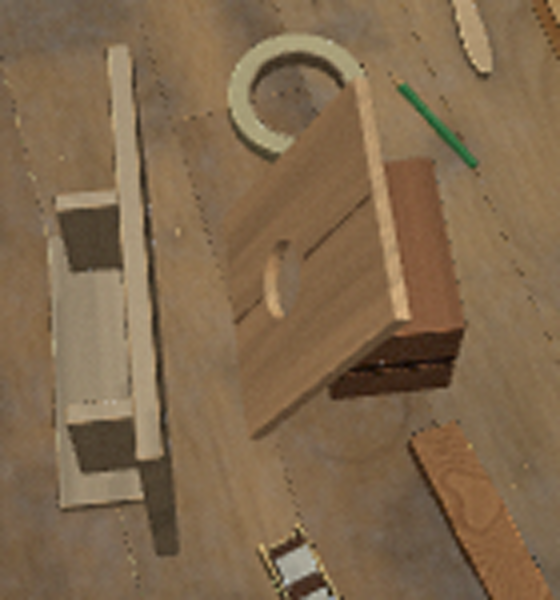

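View pics/t0c.png

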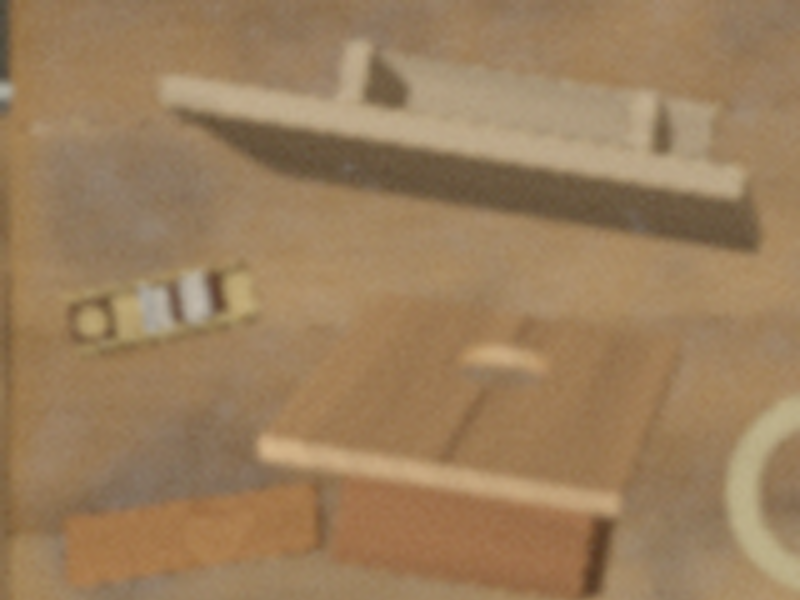

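The side crop shows the panel's top edge running from crop (365,82) to (398,320), and the block's near top edge from (432,159) to (464,325). In the top crop, the panel's top edge runs from (260,451) to (619,505), and the board's front top edge from (160,103) to (742,198).

```bash
python3 - <<'E'
from h import *
np.set_printoptions(precision=1,suppress=True)
s=lambda u,v:(220+u/4,210+v/4); t=lambda u,v:(110+u/5,150+v/5)
L=tri(s(398,320),t(260,451));R=tri(s(365,82),t(619,505));print('panel top',L,R,np.linalg.norm(L-R),'yaw',np.arctan2(-(L-R)[0],(L-R)[1]))
a=onz('top',*t(160,103),200);b=onz('top',*t(742,198),200);print('board',a,b,np.linalg.norm(a-b),np.arctan2(-(a-b)[0],(a-b)[1]))
a=onz('side',*s(464,325),105);b=onz('side',*s(432,159),105);print('block near',a,b,np.linalg.norm(a-b),np.arctan2(-(a-b)[0],(a-b)[1]))
c=tri(s(158,458),t(160,103));print('board L',c)
for n,p in(('plane',s(300,570)),('strip',s(490,510))):print(n,onz('side',*p,25))
print('pencil',onz('side',*s(400,88),4),onz('side',*s(475,163),4))
E
```

```text
panel top [543.6 271.2 177.1] [512.2 114.8 174.2] 159.58421549932592 yaw -0.19784744265418128
board [693.9 308.9 200. ] [645.9  55.6 200. ] 257.8270366277055 -0.18748048274891416
block near [493.1 259.6 105. ] [470.6 146.5 105. ] 115.36039156759335 -0.1968406335740223
board L [696.5 311.  192. ]
plane [627.3 349.9  25. ]
strip [502.5 350.6  25. ]
pencil [443.7  36.3   4. ] [413.8 111.8   4. ]
```

{"api": "carry_out", "payload": {
  "targets": [
    {"dp": [25, -25, -10], "yaw": -4},
    {"dp": [75, -77, -25], "yaw": -10},
    {"dp": [118, -121, -31], "yaw": -16},
    {"dp": [161, -165, -31], "yaw": -22},
    {"dp": [204, -209, -31], "yaw": -28},
    {"dp": [247, -253, -31], "yaw": -34},
    {"dp": [290, -297, -31], "yaw": -40},
    {"dp": [333, -341, -31], "yaw": -46},
    {"dp": [376, -385, -31], "yaw": -52},
    {"dp": [419, -429, -31], "yaw": -55},
    {"dp": [462, -473, -31], "yaw": -55},
    {"dp": [500, -512, -31], "yaw": -55}
  ],
  "fingers": 0
}}

```text
clock: 1.6
eef_pos: [502.8, 103.4, 270.2]
tcp_rot: [3.142, 0.0, 1.381]
contact_force: [0.9, -0.7, 0.3]
opening: 0.497
grasp_force: 0.0
```

{"api": "carry_out", "payload": {
  "targets": [
    {"dp": [40, 6, 0], "yaw": 0},
    {"dp": [75, 12, 0], "yaw": 0},
    {"dp": [94, 14, 0], "yaw": 0},
    {"dp": [94, 14, 20], "yaw": 0},
    {"dp": [94, 14, 40], "yaw": 0},
    {"dp": [94, 14, 45], "yaw": 0},
    {"dp": [94, 14, 45], "yaw": 0}
  ]
}}

```text
clock: 2.48
eef_pos: [534.0, 190.3, 225.4]
tcp_rot: [-3.141, 0.0, 1.38]
contact_force: [-0.1, -0.3, 1.3]
opening: 0.5
grasp_force: 0.0
```

```bash
python3 - <<'E'
from h import *
s=r.sense();print(s['eef_pos'],s['tcp_rot'],s['contact_force'])
a=shot('side','s1')[170:350,190:390];b=shot('top','t1')[150:300,110:310]
a=cv2.resize(a,None,fx=3,fy=3,interpolation=cv2.INTER_CUBIC)[:,:400+190];b=cv2.resize(b,None,fx=3,fy=3,interpolation=cv2.INTER_CUBIC)
o=np.zeros((600,800,3),np.uint8);a=cv2.resize(a,(400,360));b=cv2.resize(b,(400,300));o[:360,:400]=a;o[:300,400:]=b
cv2.imwrite('pics/c1.png',o[:360,:,::-1])
E
```

```text
[533.97127498 190.3362839  225.36604454] [-3.14119842e+00  3.38182955e-04  1.38027295e+00] [-0.11333278 -0.33399023  1.33399413]
```

View pics/c1.png

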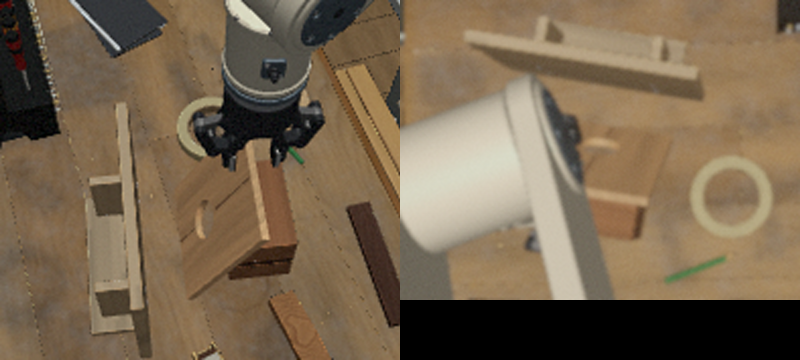

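The gripper straddles the panel's top edge: the fingertips are at crop (230,165) and (277,165), with the edge at (252,155) between them. Descending.

{"api": "carry_out", "payload": {
  "targets": [
    {"dp": [0, 0, 15], "yaw": 0},
    {"dp": [0, 0, 30], "yaw": 0},
    {"dp": [0, 0, 45], "yaw": 0},
    {"dp": [0, 0, 58], "yaw": 0},
    {"dp": [0, 0, 60], "yaw": 0},
    {"dp": [0, 0, 60], "yaw": 0}
  ]
}}

```text
clock: 3.32
eef_pos: [534.2, 190.8, 165.2]
tcp_rot: [-3.142, 0.0, 1.381]
contact_force: [-0.5, -0.4, -0.3]
opening: 0.497
grasp_force: 0.0
```

{"api": "carry_out", "payload": {
  "targets": [
    {"dp": [0, 10, 0], "yaw": 0},
    {"dp": [0, 20, 0], "yaw": 0},
    {"dp": [0, 30, 0], "yaw": 0},
    {"dp": [0, 40, 0], "yaw": 0},
    {"dp": [0, 48, 0], "yaw": 0},
    {"dp": [0, 56, 0], "yaw": 0},
    {"dp": [0, 64, 0], "yaw": 0},
    {"dp": [0, 71, 0], "yaw": 0},
    {"dp": [0, 78, 0], "yaw": 0},
    {"dp": [0, 85, 0], "yaw": 0},
    {"dp": [0, 85, 0], "yaw": 0},
    {"dp": [0, 85, 0], "yaw": 0}
  ]
}}

```text
clock: 4.82
eef_pos: [617.3, 174.7, 165.2]
tcp_rot: [-3.141, 0.0, 1.381]
contact_force: [0.6, -0.2, 0.5]
opening: 0.498
grasp_force: 0.0
```

```bash
python3 - <<'E'
from h import *
s=r.sense();print(s['eef_pos'],s['tcp_rot'],s['contact_force'])
a=shot('side','s2')[170:350,190:390];b=shot('top','t2')[150:300,110:310]
o=np.zeros((360,800,3),np.uint8);o[:,:400]=cv2.resize(a,(400,360));o[:300,400:]=cv2.resize(b,(400,300))
cv2.imwrite('pics/c2.png',o[:,:,::-1])
E
```

```text
[617.32031281 174.68034023 165.21065705] [-3.14127827e+00  1.25214933e-04  1.38072330e+00] [ 0.63061815 -0.2320345   0.45995251]
```

View pics/c2.png

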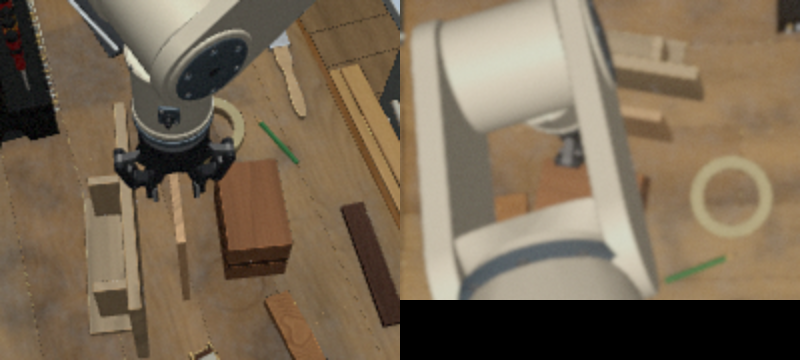

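The panel is upright between the fingers: its left top corner is near crop (184,241) and its left foot near (187,298). Checking the lean before I release it.

```bash
python3 - <<'E'
from h import *
c,s=np.cos(-.191),np.sin(-.191)
f=lambda p:(p[:2]@[c,s],p[:2]@[-s,c])
for p,z in((282,290.5),198),((283.5,319),0):print(f(onz('side',*p,z)))
print('tcp',f(r.sense()['eef_pos']),'board',f(np.array([670,182.3])))
p=lambda xs,z:proj('side',[xs*c-369*s,xs*s+369*c,z])
print(p(565,0),p(565,198),p(600,198))
E
```

```text
(np.float64(570.38780775576), np.float64(369.28713999484387))
(np.float64(567.1934090638892), np.float64(368.9151330309772))
tcp (np.float64(572.8491511440941), np.float64(288.7227724061081)) board (np.float64(623.2079944366803), np.float64(306.178192675786))
[284.33046552 318.94158107] [284.40211998 290.12353661] [268.6777864  291.77867554]
```

The panel is standing almost vertical, balanced on its edge. I'll narrow the gap and move it further over.

{"api": "carry_out", "payload": {
  "targets": [
    {"dp": [0, 0, 0], "yaw": 0},
    {"dp": [0, 0, 0], "yaw": 0},
    {"dp": [0, 3, 0], "yaw": 0},
    {"dp": [0, 6, 0], "yaw": 0},
    {"dp": [0, 9, 0], "yaw": 0},
    {"dp": [0, 12, 0], "yaw": 0},
    {"dp": [0, 15, 0], "yaw": 0},
    {"dp": [0, 16, 0], "yaw": 0},
    {"dp": [0, 16, 0], "yaw": 0},
    {"dp": [0, 16, 0], "yaw": 0}
  ],
  "fingers": -0.43,
  "grip_force": 20
}}

```text
clock: 6.18
eef_pos: [632.9, 171.7, 165.3]
tcp_rot: [-3.141, 0.0, 1.381]
contact_force: [-3.1, 0.3, 2.0]
opening: 0.282
grasp_force: 1.7
```

```bash
python3 - <<'E'
from h import *
s=r.sense();print(s['eef_pos'],s['opening'],s['contact_force'],s['grasp_force'])
a=shot('side','s3')[225:345,230:350]
cv2.imwrite('pics/c3.png',cv2.resize(a,(600,600),interpolation=cv2.INTER_CUBIC)[:,:,::-1])
E
```

```text
[632.87306803 171.69974861 165.2624156 ] 0.28210630686496335 [-3.05554938  0.30974795  2.00318885] 1.6945797265361762
```

View pics/c3.png

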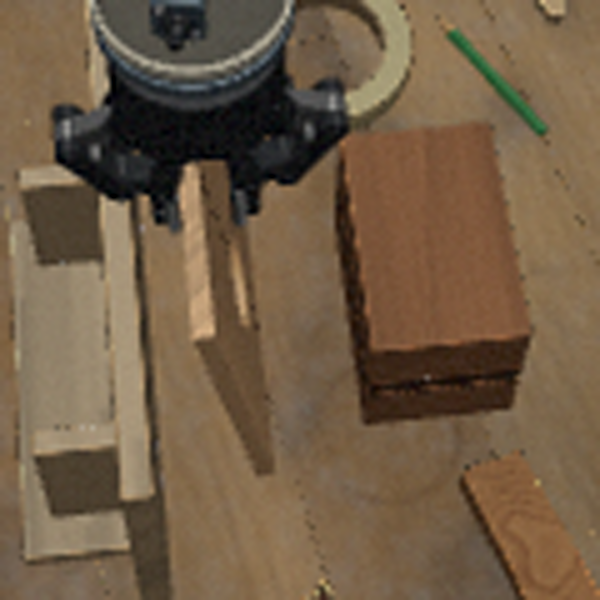

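The panel now leans back towards the board, with its top near crop (200,335) and its foot at (262,472). Backing off slightly and lifting.

{"api": "carry_out", "payload": {
  "targets": [
    {"dp": [0, -2, 0], "yaw": 0},
    {"dp": [0, -3, -5], "yaw": 0},
    {"dp": [0, -3, -12], "yaw": 0},
    {"dp": [0, -3, -20], "yaw": 0},
    {"dp": [0, -3, -28], "yaw": 0},
    {"dp": [0, -3, -36], "yaw": 0},
    {"dp": [0, -3, -46], "yaw": 0},
    {"dp": [0, -3, -58], "yaw": 0},
    {"dp": [0, -3, -75], "yaw": 0},
    {"dp": [0, -3, -95], "yaw": 0},
    {"dp": [0, -40, -110], "yaw": 0},
    {"dp": [0, -90, -110], "yaw": 0}
  ]
}}

```text
clock: 7.72
eef_pos: [545.4, 189.0, 277.6]
tcp_rot: [3.139, -0.002, 1.38]
contact_force: [1.2, 0.7, 0.2]
opening: 0.282
grasp_force: 0.0
```

{"api": "carry_out", "payload": {
  "targets": [
    {"dp": [0, -20, 0], "yaw": -10},
    {"dp": [0, -40, 0], "yaw": -20},
    {"dp": [0, -60, 0], "yaw": -30},
    {"dp": [0, -80, 0], "yaw": -40},
    {"dp": [0, -100, 0], "yaw": -50},
    {"dp": [0, -109, 0], "yaw": -60},
    {"dp": [0, -109, 0], "yaw": -70},
    {"dp": [0, -109, 0], "yaw": -80},
    {"dp": [0, -109, 0], "yaw": -90},
    {"dp": [0, -109, 0], "yaw": -90},
    {"dp": [0, -109, 0], "yaw": -90}
  ],
  "fingers": 1
}}

```text
clock: 9.1
eef_pos: [438.0, 209.3, 275.9]
tcp_rot: [3.141, 0.001, 2.948]
contact_force: [0.2, -0.7, 0.9]
opening: 1.003
grasp_force: 0.0
```

```bash
python3 - <<'E'
from h import *
s=r.sense();print(s['eef_pos'],s['tcp_rot'],s['opening'])
a=shot('side','s4')[215:335,230:350];b=shot('top','t4')[150:270,120:240]
o=np.hstack([cv2.resize(x,(400,400),interpolation=cv2.INTER_CUBIC) for x in(a,b)])
cv2.imwrite('pics/c4.png',o[:,:,::-1])
E
```

```text
[437.95485687 209.33946128 275.85552637] [3.14118447e+00 5.29079845e-04 2.94770504e+00] 1.0026118864610205
```

View pics/c4.png

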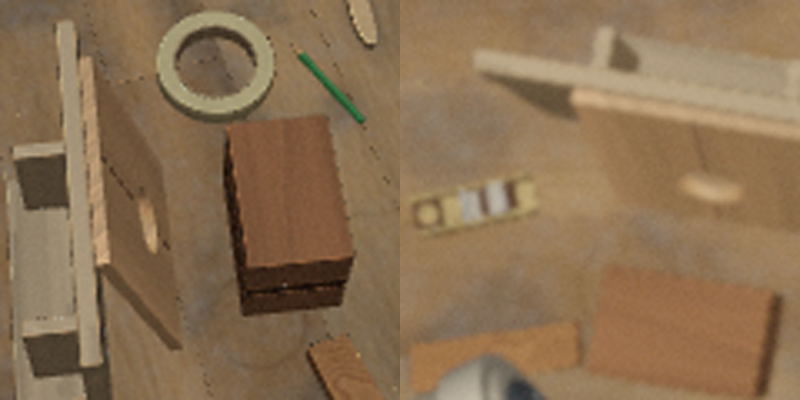

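The panel leans on the board, with its side-crop foot corner at (181,348). The block hasn't moved; its side-crop top corners are (226,126), (328,116), (354,255) and (247,268). Measuring the gap.

```bash
python3 - <<'E'
from h import *
np.set_printoptions(precision=1,suppress=True)
c,s=np.cos(-.191),np.sin(-.191)
f=lambda p:np.array([p[0]*c+p[1]*s,-p[0]*s+p[1]*c])
k=120/400
S=lambda u,v:(230+u*k,215+v*k);T=lambda u,v:(120+(u-400)*k,150+v*k)
print('block side',[f(onz('side',*S(*p),105)) for p in((226,126),(328,116),(354,255),(247,268))])
print('block top',[f(onz('top',*T(*p),105)) for p in((605,265),(778,292),(760,395),(590,370))])
print('foot side',f(onz('side',*S(181,348),0)),f(onz('side',*S(166,183),0)))
print('foot top',f(onz('top',*T(615,199),0)),f(onz('top',*T(800,232),0)))
print('panel topedge side',[f(onz('side',*S(*p),195)) for p in((100,264),(86,58))],'tcp',f(r.sense()['eef_pos']))
E
```

```text
block side [array([514.1, 233.2]), array([433.2, 233.4]), array([434.5, 349.2]), array([514.3, 350.4])]
block top [array([512. , 348.3]), array([513.3, 223.2]), array([439.2, 223.2]), array([436.9, 345.1])]
foot side [565.2 370.2] [561.7 227.7]
foot top [566.8 374.2] [565.1 225.9]
panel topedge side [array([619.6, 371.3]), array([617.2, 212.5])] tcp [390.2 288.6]
```

{"api": "carry_out", "payload": {
  "targets": [
    {"dp": [0, 1, 40], "yaw": 0},
    {"dp": [0, 2, 85], "yaw": 0},
    {"dp": [0, 2, 130], "yaw": 0},
    {"dp": [0, 2, 170], "yaw": 0},
    {"dp": [0, 2, 205], "yaw": 0},
    {"dp": [0, 2, 222], "yaw": 0},
    {"dp": [0, 2, 226], "yaw": 0},
    {"dp": [-6, 2, 226], "yaw": 0},
    {"dp": [-13, 2, 226], "yaw": 0},
    {"dp": [-20, 2, 226], "yaw": 0},
    {"dp": [-25, 2, 226], "yaw": 0},
    {"dp": [-25, 2, 226], "yaw": 0}
  ]
}}

```text
clock: 10.7
eef_pos: [463.3, 206.5, 49.5]
tcp_rot: [3.141, 0.0, 2.951]
contact_force: [0.1, 0.8, -0.7]
opening: 0.999
grasp_force: 0.0
```

{"api": "carry_out", "payload": {
  "targets": [
    {"dp": [-4, 0, 0], "yaw": 0},
    {"dp": [-8, 0, 0], "yaw": 0},
    {"dp": [-12, 0, 0], "yaw": 0},
    {"dp": [-16, 0, 0], "yaw": 0},
    {"dp": [-20, 0, 0], "yaw": 0},
    {"dp": [-24, 0, 0], "yaw": 0},
    {"dp": [-28, 0, 0], "yaw": 0},
    {"dp": [-32, 0, 0], "yaw": 0},
    {"dp": [-36, 0, 0], "yaw": 0},
    {"dp": [-40, 0, 0], "yaw": 0}
  ]
}}

```text
clock: 11.95
eef_pos: [501.1, 198.8, 49.2]
tcp_rot: [-3.141, -0.002, 2.951]
contact_force: [-6.7, 2.0, 6.0]
opening: 1.003
grasp_force: 0.0
```

```bash
cat > m.py <<'E'
import sys
from h import *
np.set_printoptions(precision=1,suppress=True)
n=sys.argv[1];s=r.sense();print(s['eef_pos'],s['contact_force'],s['clock'])
a=shot('side','s'+n)[250:330,240:350]
cv2.imwrite(f'pics/c{n}.png',cv2.resize(a,None,fx=7,fy=7,interpolation=cv2.INTER_CUBIC)[:,:,::-1])
E
python3 m.py 5
```

```text
[501.1 198.8  49.2] [-6.7  2.   6. ] 11.95
```

View pics/c5.png

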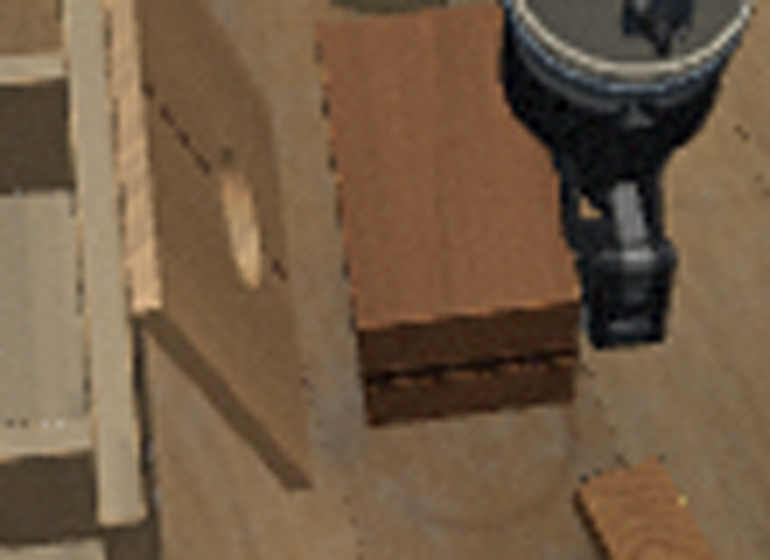

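The pusher touches the block's near face. The block's far-left lower corner is at crop (368,426), its far-left top at (358,330) and far-right top at (316,22). The panel foot's near corner is at (310,486).

```bash
cat > g.py <<'E'
import sys
from h import *
np.set_printoptions(precision=1,suppress=True)
c,s=np.cos(-.191),np.sin(-.191)
f=lambda p:np.array([p[0]*c+p[1]*s,-p[0]*s+p[1]*c])
for a in sys.argv[1:]:
    u,v,z=map(float,a.split(','));print(a,f(onz('side',240+u/7,250+v/7,z)))
print('tcp',f(r.sense()['eef_pos']))
E
python3 g.py 368,426,0 358,330,105 316,22,105 580,297,105 310,486,2
```

```text
368,426,0 [540.7 349.7]
358,330,105 [546.3 351.4]
316,22,105 [547.  230.5]
580,297,105 [467.5 347.9]
310,486,2 [565.3 370.9]
tcp [454.9 290.4]
```

{"api": "carry_out", "payload": {
  "targets": [
    {"dp": [-3, 0, 0], "yaw": 0},
    {"dp": [-6, 0, 0], "yaw": 0},
    {"dp": [-9, 0, 0], "yaw": 0},
    {"dp": [-12, 0, 0], "yaw": 0},
    {"dp": [-12, 0, 0], "yaw": 0}
  ]
}}

```text
clock: 12.62
eef_pos: [513.2, 196.6, 49.2]
tcp_rot: [-3.141, -0.001, 2.951]
contact_force: [-4.4, 1.2, 4.4]
opening: 1.002
grasp_force: 0.0
```

```bash
python3 m.py 6
```

```text
[513.2 196.6  49.2] [-4.4  1.2  4.4] 12.625
```

View pics/c6.png

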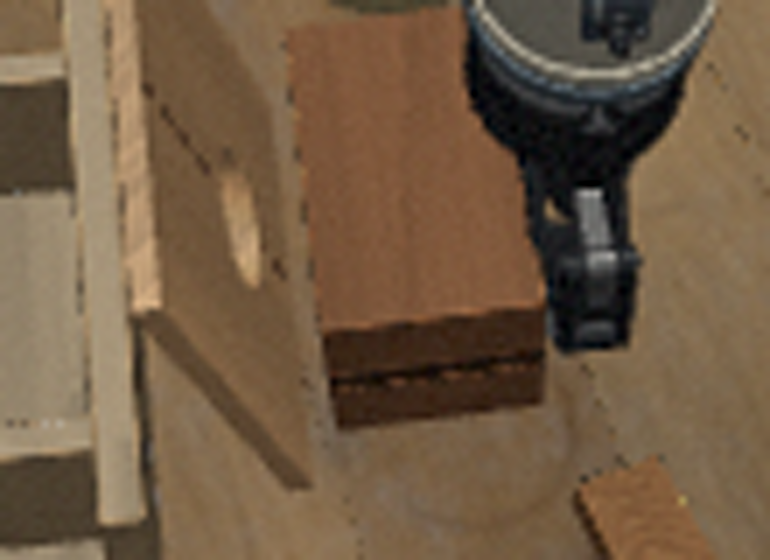

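The panel hasn't moved. The block's lower far corner is at (337,430) and the foot line at that row is u≈306, which leaves about 11 mm. Two pictures are left by count, so I'll advance 9 mm and measure with masks.

{"api": "carry_out", "payload": {
  "targets": [
    {"dp": [-3, 0, 0], "yaw": 0},
    {"dp": [-6, 0, 0], "yaw": 0},
    {"dp": [-9, 0, 0], "yaw": 0},
    {"dp": [-9, 0, 0], "yaw": 0}
  ]
}}

```text
clock: 13.18
eef_pos: [522.0, 194.9, 49.2]
tcp_rot: [-3.141, -0.002, 2.951]
contact_force: [-5.7, 1.3, 3.6]
opening: 1.001
grasp_force: 0.0
```

```bash
python3 m.py 7; python3 - <<'E'
import cv2
a=cv2.imread('pics/s6.png');b=cv2.imread('pics/s7.png')
for v in (306,308,310,311,312,314,317):print(v,[int(x) for x in a[v,278:296].sum(1)],'|',[int(x) for x in b[v,278:296].sum(1)])
E
```

```text
[522.  194.9  49.2] [-5.7  1.3  3.6] 13.175
306 [257, 271, 258, 254, 268, 291, 296, 299, 302, 103, 117, 114, 110, 126, 113, 123, 108, 117] | [263, 272, 264, 265, 257, 218, 137, 70, 86, 89, 116, 109, 141, 116, 111, 110, 110, 114]
308 [273, 280, 269, 268, 262, 275, 284, 284, 298, 195, 100, 117, 114, 123, 97, 105, 117, 116] | [280, 273, 266, 274, 265, 271, 120, 114, 103, 123, 113, 110, 124, 99, 133, 112, 123, 124]
310 [290, 279, 279, 270, 260, 268, 303, 252, 290, 284, 91, 106, 105, 107, 115, 119, 162, 158] | [284, 286, 281, 261, 272, 266, 204, 106, 107, 86, 114, 110, 107, 118, 118, 118, 154, 185]
311 [271, 280, 272, 268, 270, 267, 312, 317, 289, 294, 197, 186, 188, 236, 262, 276, 249, 277] | [276, 289, 279, 266, 273, 251, 180, 104, 143, 150, 196, 201, 252, 227, 268, 265, 261, 275]
312 [226, 292, 278, 288, 275, 271, 309, 308, 295, 296, 279, 279, 279, 279, 280, 287, 276, 278] | [225, 284, 286, 281, 266, 272, 304, 306, 307, 286, 286, 282, 288, 268, 272, 280, 250, 279]
314 [213, 220, 263, 291, 281, 279, 300, 303, 300, 278, 271, 279, 302, 277, 285, 278, 282, 273] | [197, 215, 256, 284, 277, 282, 308, 310, 310, 280, 274, 278, 300, 276, 274, 278, 286, 283]
317 [296, 204, 209, 209, 214, 258, 293, 317, 304, 312, 287, 282, 297, 306, 279, 280, 288, 283] | [295, 194, 204, 210, 217, 263, 291, 306, 300, 298, 280, 291, 290, 303, 287, 290, 289, 278]
```

Row 310 puts the panel edge at u≈284.0 and the block edge at u≈284.5, so the gap is 1–2 mm. One more millimetre, then retreat.

{"api": "carry_out", "payload": {
  "targets": [
    {"dp": [-1, 0, 0], "yaw": 0},
    {"dp": [-1, 0, 0], "yaw": 0},
    {"dp": [0, 0, 0], "yaw": 0},
    {"dp": [10, 0, 0], "yaw": 0},
    {"dp": [30, 0, 0], "yaw": 0},
    {"dp": [60, 0, 0], "yaw": 0},
    {"dp": [60, 0, -50], "yaw": 0},
    {"dp": [60, 0, -100], "yaw": 0},
    {"dp": [60, 0, -160], "yaw": 0},
    {"dp": [60, 0, -200], "yaw": 0},
    {"dp": [60, 0, -200], "yaw": 0}
  ]
}}

```text
clock: 14.6
eef_pos: [464.6, 207.2, 252.5]
tcp_rot: [3.138, 0.005, 2.952]
contact_force: [0.0, -0.0, -0.2]
opening: 1.002
grasp_force: 0.0
```

```bash
python3 m.py 8; python3 - <<'E'
import cv2,numpy as np
b=cv2.imread('pics/s8.png')
for v in (308,310):print(v,[int(x) for x in b[v,278:296].sum(1)])
E
```

```text
[464.6 207.2 252.5] [ 0.  -0.  -0.2] 14.6
308 [282, 273, 271, 267, 268, 277, 135, 115, 102, 122, 120, 122, 112, 109, 124, 129, 118, 130]
310 [296, 283, 275, 268, 268, 265, 199, 114, 113, 110, 115, 87, 116, 110, 123, 124, 124, 145]
```

View pics/c8.png

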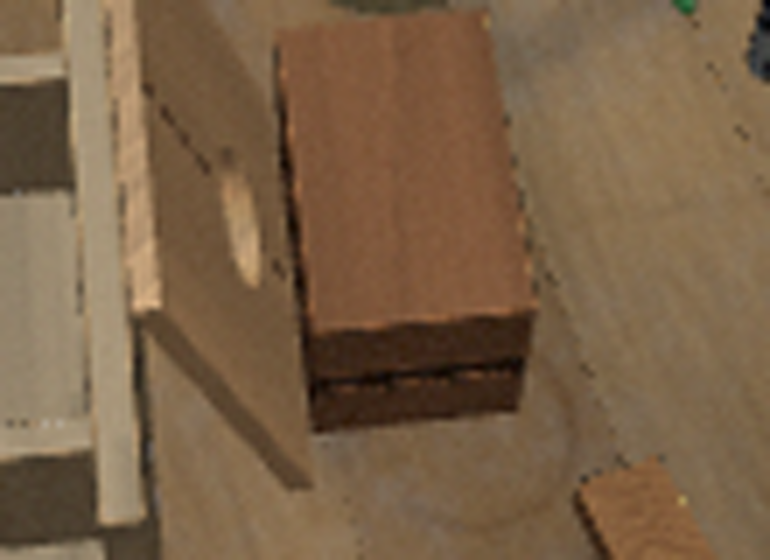

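```bash
python3 g.py 308,335,105 279,42,105 488,14,105 532,310,105 315,432,0 309,486,2 160,308,192
```

```text
308,335,105 [563.9 351.3]
279,42,105 [561.7 237.2]
488,14,105 [482.8 234.3]
532,310,105 [484.9 350.8]
315,432,0 [561.  349.8]
309,486,2 [565.7 370.9]
160,308,192 [613.3 370.3]
tcp [415.9 291. ]
```

{"api": "carry_out", "payload": {
  "targets": [
    {"dp": [0, 0, 50], "yaw": 0},
    {"dp": [0, 0, 100], "yaw": 0},
    {"dp": [0, 0, 150], "yaw": 0},
    {"dp": [0, 0, 190], "yaw": 0},
    {"dp": [0, 0, 200], "yaw": 0},
    {"dp": [-25, 0, 200], "yaw": 0},
    {"dp": [-45, 0, 200], "yaw": 0},
    {"dp": [-55, 0, 200], "yaw": 0},
    {"dp": [-59, 0, 200], "yaw": 0},
    {"dp": [-61, 0, 200], "yaw": 0},
    {"dp": [-62, 0, 200], "yaw": 0},
    {"dp": [-62, 0, 200], "yaw": 0}
  ]
}}

```text
clock: 16.15
eef_pos: [523.0, 194.6, 49.4]
tcp_rot: [-3.141, -0.002, 2.952]
contact_force: [-6.4, 1.4, 5.0]
opening: 0.994
grasp_force: 0.1
```

```bash
python3 m.py 9; python3 - <<'E'
import cv2,numpy as np
for n in '6789':
  b=cv2.imread(f'pics/s{n}.png')
  print(n,[[int(x) for x in b[v,279:289].sum(1)] for v in (306,310,314)], 'panel top',[[int(x) for x in b[v,256:266].sum(1)] for v in (285,290)])
E
python3 g.py
```

```text
[523.  194.6  49.4] [-6.4  1.4  5. ] 16.15
6 [[271, 258, 254, 268, 291, 296, 299, 302, 103, 117], [279, 279, 270, 260, 268, 303, 252, 290, 284, 91], [220, 263, 291, 281, 279, 300, 303, 300, 278, 271]] panel top [[430, 360, 418, 425, 475, 479, 316, 257, 272, 241], [442, 388, 360, 469, 460, 462, 434, 273, 268, 284]]
7 [[272, 264, 265, 257, 218, 137, 70, 86, 89, 116], [286, 281, 261, 272, 266, 204, 106, 107, 86, 114], [215, 256, 284, 277, 282, 308, 310, 310, 280, 274]] panel top [[427, 359, 430, 425, 469, 482, 323, 265, 257, 262], [436, 390, 363, 466, 469, 462, 436, 268, 269, 273]]
8 [[279, 273, 261, 263, 279, 45, 105, 96, 88, 125], [283, 275, 268, 268, 265, 199, 114, 113, 110, 115], [222, 256, 283, 273, 268, 310, 304, 296, 290, 284]] panel top [[421, 362, 427, 426, 481, 496, 313, 257, 259, 260], [440, 385, 368, 468, 464, 460, 444, 269, 267, 278]]
9 [[273, 260, 261, 266, 156, 128, 63, 98, 137, 134], [280, 270, 275, 262, 264, 111, 111, 100, 105, 117], [210, 251, 291, 276, 269, 292, 303, 299, 289, 278]] panel top [[428, 366, 420, 423, 475, 481, 315, 259, 246, 261], [436, 387, 377, 462, 469, 457, 440, 283, 275, 276]]
tcp [476.6 290.3]
```

The block's edge now coincides with the foot line at u≈284.0, and the panel hasn't moved. Retreating.

{"api": "carry_out", "payload": {
  "targets": [
    {"dp": [5, 0, 0], "yaw": 0},
    {"dp": [25, 0, 0], "yaw": 0},
    {"dp": [60, 0, 0], "yaw": 0},
    {"dp": [65, 0, -50], "yaw": 0},
    {"dp": [65, 0, -100], "yaw": 0},
    {"dp": [65, 0, -160], "yaw": 0},
    {"dp": [65, 0, -200], "yaw": 0},
    {"dp": [65, 0, -200], "yaw": 0}
  ]
}}

```text
clock: 17.2
eef_pos: [461.7, 207.8, 252.5]
tcp_rot: [3.138, 0.006, 2.952]
contact_force: [1.1, -0.0, -0.2]
opening: 1.002
grasp_force: 0.0
```

```bash
python3 - <<'E'
from h import *
b=shot('side','s10');print([[int(x) for x in b[v,279:289].astype(int).sum(1)] for v in (306,310)],r.sense()['contact_force'])
print(r.sign_off())
E
```

```text
[[272, 270, 260, 258, 222, 107, 69, 89, 83, 102], [277, 274, 270, 269, 269, 150, 102, 112, 108, 118]] [ 0.69755636  0.22993541 -0.7565477 ]
the job is handed in; nothing more can be done
None
```

The blank now leans back squarely on the board, the stop block was slid up to within about 1 mm of its foot, square and central, and the job was handed in at about 17 s with no verdict returned.

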